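# Slide the laser's battery box into its power bay and start it

## Robot

A 6-joint arm with a two-finger parallel gripper is mounted at the origin on the work surface. World frame = base frame: x ahead of the robot, y to its left, z up, the work surface at z = 0. Lengths are in m, angles in rad, forces in N, time in s.
With the tool pointing down it reaches from about 0.375 to 0.975 m from the base axis. Payload 3.8 kg.
Tool frame: the origin (TCP) lies midway between the tips of the shut fingers; the grasp point (between the pads) lies 19 mm behind it; x points along the fingers, y is the direction in which the jaws open and shut, and the axes are right-handed (so a half turn about x gives the same grasp; the last joint's range is limited). The gripper opens to 88 mm and grips with 3 to 60 N. Pads are 18 mm wide; open, the fingers measure 123 mm over their backs; the gripper's body (75 mm by 187 mm) begins 45 mm behind the grasp point.
Start: joints at [-1.354, 0.264, 1.604, -0, 1.274, -0.037], TCP at [0.169, -0.653, 0.239] pointing down, gripper open.
Joint ranges: [-2.63, 2.63], [-0.94, 2.18], [0.31, 2.57], [-1.31, 4.45], [0, 2.66], [-2.55, 2.55]. Speed limits (rad/s): [2.57, 2.57, 3.14, 3.14, 3.14, 3.14].

## Interface

Orientations are given as a rotation vector (axis times angle).
In Python, from cell import manip, inverse_kinematics, cams, order gives the robot as it stands. Calls block until the motion is done:
- manip.move_pose(position, orientation): joint-space move of the TCP to a pose.
- manip.move_linear(position, rate=0.15, rot=None): straight line of the TCP; rot=None keeps the orientation; rate is the mean speed in m/s.
- manip.set_joints(angles): joint-space move.
- manip.set_gripper(opening, force=None): finger opening in m; force is the grip in N (None keeps the last); returns when the fingers have stopped.
- manip.dwell(seconds).
- inverse_kinematics(position, orientation): joint angles nearest the present ones, or None.
- manip.state(): the state.
- cams.capture(name): name is "scene" or "top" or "wrist"; returns a dict with "image" (384x512x3 uint8, blue, green, red), "z_map" (384x512 float32, m along the optical axis (not along the pixel's ray), 0 where there is no reading), "intrinsics" (3x3 intrinsics, pixels), "k1" (the pictures are not rectified: a ray, as slopes to the right and down, at radius r is drawn at 1 + k1 r^2 times it, then the intrinsics apply), "position" and "orientation" of the camera in the world; the wrist camera has in their place "T_tool_cam" (4x4, takes a point from camera to tool coordinates, whose origin is the TCP and whose axes are the tool frame's). Camera axes: x right, y down, z forward; pixel columns grow to the right and rows downward; lengths in m; the calibration is good to about 2 mm. A picture is of the moment at which its call begins: read the wrist's pose just before it.
A pose or a line that the arm cannot do raises manip.IKError and nothing moves.
- order.close_job(): hands the job in, once; it reports no verdict.
The state is a dict: "clock": time; "joint_pos": joint angles; "joint_velocities": joint speeds; "tau": joint torques, N m; "tool_pos": TCP position; "tcp_rot": TCP orientation; "contact_force": force on the tool from outside, world axes, zero at the start; "moment": the same for the moment, N m; "gripper_width": finger opening in m.
Only numpy, scipy, OpenCV 4.12 (cv2) and the standard library are available. Lean on these libraries where they do the work, as an engineer would, in place of code of your own. Each camera call takes 0.05 s, during which the arm holds its last target.

## Task

Push the tall battery box low down, on its yellow step, so that it slides upright across the table and fully home against the end stop of the aluminium power bay; do not tip it, lift it or take it by the case or handle. Then press the green start button all the way down for a moment and let go of it. Leave everything else on the table where it is.

Things in the scene. Friction and masses are not known exactly. Their poses are not given: they have to be found in the camera images.
- battery_box: Loose heavy battery box, 1.4 to 2.2 kg. A yellow step 110 (x) by 100 (y), 30 high, carries a black case 60 by 100, up to 190 high, over its front 60; the rear 50 of the step is bare, with nothing above it. Steel handle on top, to 217. Origin: centre of the 110 x 100 underside; +x to its front, the way it goes into the bay; z up. Sliding takes 6 to 16 N. May tip if pushed above 50.
- box_step (a point): Centre of the rear upright face (100 wide, 30 high) of the box's yellow step, where it slides upright when pushed: 55 mm behind the box's origin, 15 above the table; axes as the box's. At the start the box is 130 to 200 mm short of home, up to 22 mm to one side of the bay's centre line and up to 0.18 rad askew to it.
- box_front (a point): Foot of the box's front face, middle: 55 mm ahead of its origin, at table height; axes as the box's. It meets bay_stop when the box is home.
- bay: Power bay fixed to the table: aluminium U, no floor. Origin: on the table, middle of the stop's inner face; +x is the way the box goes in (to the robot's left, within 0.18 rad). Stop 40 high, 16 thick. Side fences 25 high, 12 thick, inner faces 108 apart, from the stop to 75 mm before it, then lead-ins flare to 105 before it. The box, home, has its origin 55 before the bay's.
- bay_stop (a point): The bay's origin: on the table at the middle of the inner face of the stop; axes as the bay's. With the box home, the rear 5 mm of its step stands out of the lead-ins.
- start_button_top (a point): Centre of the top of the green start button, 28 across, in a black collar 44 across on a fixed grey switch box 76 x 70 x 45 high; the top is 67 above the table and is pressed straight down. The switch box and a black light meter of like size with a paper dial (60 high) stand beside each other beyond the bay's stop, about 150 apart, either way round.
- start_button (a joint): Travel of the green button: 0 up, 0.006 m fully down; springs back; about 1.5 N to start it, 5 N fully down.
- lens_mount: Loose bystander: optic mount, a black ring 68 across with a clear lens on a steel post and black foot 60 x 45, 126 high, 0.35 kg. Origin: centre of its underside.
- mirror_mount: Loose bystander: optic mount, a black ring 68 across with a mirror on a steel post and black foot 60 x 45, 126 high, 0.35 kg. Origin: centre of its underside.
- filter_mount: Loose bystander: optic mount, a black ring 68 across with an amber filter on a steel post and black foot 60 x 45, 126 high, 0.35 kg. Origin: centre of its underside.
- cuvette: Loose bystander: clear square cell, 22 x 22, on a black foot 50 x 50, 63 high. Origin: centre of its underside.
- lens_cleaner: Loose bystander: small bottle with blue cap, 44 across, 110 high. Origin: centre of its underside.
- screwdriver: Loose bystander: screwdriver lying flat. Origin: on the tool's axis line at table height.
- post_tin: Loose bystander: metal tin, 60 across, 60 high. Origin: centre of its underside.
Mind the look-alikes: they are no part of the job. What is shaped like the battery_box but blue or pink is not meant.

How it is judged:
On the way, in this order (a step that is already met when the one before it is completed fails the run):
1. the battery box stands fully home in the bay (x of box_front in the frame of bay_stop above -0.005 m and y of box_front in the frame of bay_stop between -0.009 and 0.009 m and angle between the x axis of battery_box and the x axis of bay, either way round below 0.08 rad and angle between battery_box's own z axis and vertical below 0.04 rad and linear speed of battery_box below 0.01 m/s), for 0.2 s.
2. the green start button is pressed down (value of joint start_button above 0.0045 m), for 0.1 s.
At the end, for the whole second after the job is handed in: The battery box stands upright and at rest in the bay, its front face within 5 mm of the stop, centred within 9 mm and square within 0.08 rad; the start button is up again; no bystander has moved more than 20 mm (all of step 1 and value of joint start_button below 0.002 m and distance of each of lens_mount, mirror_mount, filter_mount, cuvette, lens_cleaner, screwdriver, post_tin from where it was at the start of the episode below 0.02 m); the robot touches nothing.
It fails at once if the battery box tips (angle between battery_box's own z axis and vertical above 0.12 rad).
It fails at once if the battery box is lifted off the table (height (world z) of battery_box above 0.01 m).
It fails at once if the fingers push or grip the battery box high up instead of low at its step (contact force between the fingers and battery_box above 1 N and height (world z) of the grasp point above 0.085 m).
It fails at once if a bystander is moved by more than 20 mm (distance of any of lens_mount, mirror_mount, filter_mount, cuvette, lens_cleaner, screwdriver, post_tin from where it was at the start of the episode above 0.02 m).
It also fails if it takes over 58 s, if anything falls off the work surface, if the arm or the gripper's body presses on something with over 40 N, if the wrist force passes 120 N, or if a joint passes its speed limit or range.

## Working session

There is one attempt and no reset: what is moved stays moved. The work goes in short steps, each a Python script; the robot and the scene stay as the last script left them, time stands still between calls to the robot, and variables do not carry over. Pictures are saved under pics/ and viewed, and the job is handed in when it is done.

```bash
ls; mkdir -p pics
python3 - <<'E'
from cell import manip,cams
import cv2,numpy as np
print(manip.state())
for n in ("scene","top","wrist"):
    c=cams.capture(n); cv2.imwrite(f"pics/{n}0.png",c["image"]); np.savez(f"pics/{n}0.npz",**c)
    print(n,{k:(v if k not in("image","z_map") else v.shape) for k,v in c.items()})
E
```

```text
pics
{'clock': 0.0, 'joint_pos': array([-1.35389946e+00,  2.64763888e-01,  1.60535587e+00, -2.38698748e-05,
        1.27370479e+00, -3.68749757e-02]), 'joint_velocities': array([ 0.00255169,  0.00014981, -0.00078738, -0.0013586 , -0.00105141,
       -0.000244  ]), 'tau': array([-1.73605804e-04, -5.02117789e+01, -3.56879783e+01,  7.25939102e-02,
        2.93949433e-02, -1.78498985e-04]), 'tool_pos': array([ 0.16931807, -0.65268843,  0.23739057]), 'tcp_rot': array([ 2.0869783 ,  0.26861237, -2.08744825]), 'contact_force': array([ 0.3171533 , -0.47654661,  0.4716963 ]), 'moment': array([-0.02047301,  0.00849176, -0.04407013]), 'gripper_width': 0.08834829466027241}
scene {'image': (384, 512, 3), 'z_map': (384, 512), 'intrinsics': array([[442.40887519,   0.        , 252.38686927],
       [  0.        , 442.40887519, 192.13871167],
       [  0.        ,   0.        ,   1.        ]]), 'k1': -0.010121714399225957, 'position': array([ 1.15269897, -0.4273536 ,  1.12980307]), 'orientation': array([-2.26395978, -1.2760707 ,  0.37912969])}
top {'image': (384, 512, 3), 'z_map': (384, 512), 'intrin
[... 218 characters left out ...]
66, -0.04328406,  1.31462727]), 'orientation': array([-2.18149885,  2.12019392, -0.14377051])}
wrist {'image': (384, 512, 3), 'z_map': (384, 512), 'intrinsics': array([[294.46260966,   0.        , 253.41505784],
       [  0.        , 294.46260966, 189.03138874],
       [  0.        ,   0.        ,   1.        ]]), 'k1': -0.057918916759929225, 'T_tool_cam': array([[ 1.45985444e-04, -2.60293121e-01,  9.65529632e-01,
        -1.45809080e-01],
       [ 9.99999891e-01,  4.66654931e-04, -2.53936898e-05,
         8.53551523e-04],
       [-4.43959361e-04,  9.65529530e-01,  2.60293160e-01,
        -6.53792644e-02],
       [ 0.00000000e+00,  0.00000000e+00,  0.00000000e+00,
         1.00000000e+00]])}
```

View pics/scene0.png

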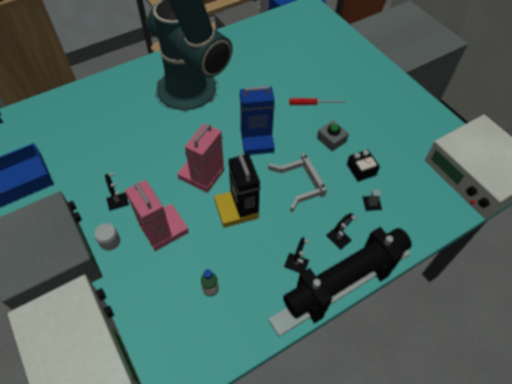

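View pics/top0.png

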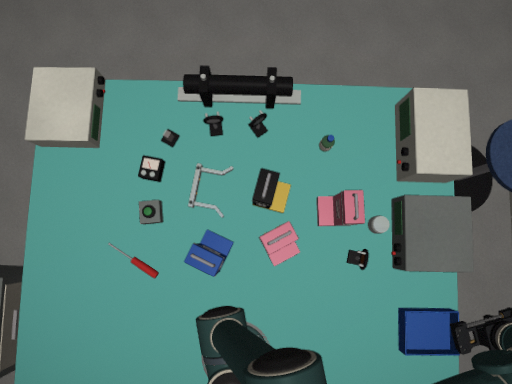

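The top view shows the candidates:
- Yellow step with black case: top (272,190), scene (240,190).
- Blue twin: top (209,252).
- Pink twins: top (341,208) and (280,243).

The description picks the black case on the yellow step. The bay is at top (205,190). The green button is on the grey box at top (149,211), and the light meter with the paper dial is at (152,168).

Next I'll check close crops and measure.

```bash
cat > h.py <<'E'
import numpy as np,cv2
from scipy.spatial.transform import Rotation as R
def load(n): return dict(np.load(f"pics/{n}.npz",allow_pickle=True))
def pose(c):
    if "position" in c: return R.from_rotvec(c["orientation"]).as_matrix(),np.array(c["position"])
    return c["Rw"],c["tw"]
def slopes(c,uv):
    K=c["intrinsics"];k=float(c["k1"]);return cv2.undistortPoints(np.asarray(uv,float).reshape(-1,1,2),K,np.array([k,0,0,0.])).reshape(-1,2)
def ray(c,uv,z):
    s=slopes(c,uv);Rw,t=pose(c);d=np.c_[s,np.ones(len(s))]@Rw.T
    return t+d*((z-t[2])/d[:,2])[:,None]
def cloud(c,mask=None):
    h,w=c["z_map"].shape;v,u=np.mgrid[:h,:w]
    m=c["z_map"]>0
    if mask is not None:m&=mask>0
    uv=np.c_[u[m],v[m]];s=slopes(c,uv);z=c["z_map"][m];Rw,t=pose(c)
    return (np.c_[s,np.ones(len(s))]*z[:,None])@Rw.T+t,uv
def wristcap(manip,cams):
    st=manip.state();c=cams.capture("wrist");Rt=R.from_rotvec(st["tcp_rot"]).as_matrix();T=c["T_tool_cam"]
    c["Rw"]=Rt@T[:3,:3];c["tw"]=Rt@T[:3,3]+st["tool_pos"];return c
E
python3 - <<'E'
from h import *
c=load("top0");P,uv=cloud(c);im=c["image"]
# orthographic height/colour maps
hsv=cv2.cvtColor(im,cv2.COLOR_BGR2HSV)
f=P[(abs(P[:,2])<.03)];print("table z",np.median(f[:,2]))
H=np.full((384,512),0.);
h=np.zeros((384,512));h[uv[:,1],uv[:,0]]=P[:,2]
for name,lo,hi in(("yellow",(18,120,100),(32,255,255)),("green",(45,120,60),(75,255,255)),("pink",(165,80,80),(179,255,255)),("blue",(110,120,40),(125,255,255))):
    m=cv2.inRange(hsv,np.array(lo),np.array(hi))
    n,l,s,ce=cv2.connectedComponentsWithStats(m)
    for i in range(1,n):
        if s[i,4]>30:
            Q=np.median(cloud(c,l==i)[0],0); print(name,ce[i].round(1),s[i,4],Q.round(3))
a=cv2.resize(im[140:280,120:380],None,fx=3,fy=3,interpolation=cv2.INTER_CUBIC);cv2.imwrite("pics/topcrop.png",a)
s=load("scene0");cv2.imwrite("pics/scenecrop.png",cv2.resize(s["image"][80:270,130:390],None,fx=3,fy=3,interpolation=cv2.INTER_CUBIC))
E
```

```text
table z -0.0002889079845251885
yellow [279.9 196.9] 388 [ 0.532 -0.132  0.03 ]
green [147.4 210.6] 54 [0.47  0.305 0.066]
pink [353.1 207.1] 543 [ 0.491 -0.335  0.19 ]
pink [325.7 210.9] 464 [ 0.489 -0.288  0.03 ]
pink [280.5 243.5] 930 [ 0.376 -0.13   0.188]
blue [209.3 252.4] 1038 [0.346 0.088 0.186]
blue [427.2 330.8] 2184 [ 0.099 -0.635  0.006]
```

View pics/topcrop.png

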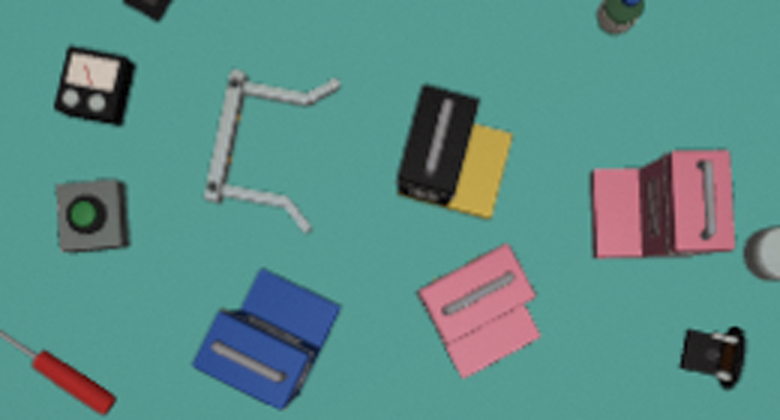

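View pics/scenecrop.png

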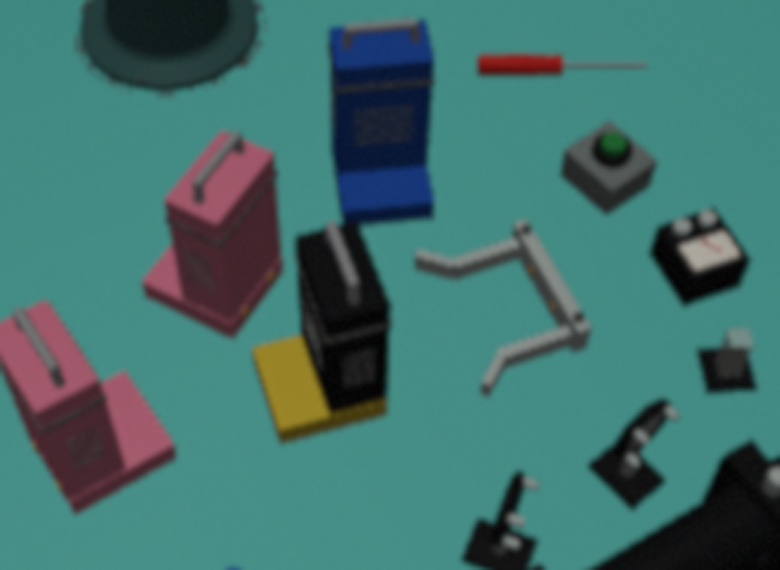

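The crops confirm one black case on a yellow step, its rear pointing right in the top view at about (287,198). Now I'll measure it metrically.

Run:
```python
from h import *
for nm in("top0","scene0"):
    c=load(nm);im=c["image"];hsv=cv2.cvtColor(im,cv2.COLOR_BGR2HSV)
    m=cv2.inRange(hsv,np.array((15,110,50)),np.array((34,255,255)))
    v,u=np.nonzero(m);P=ray(c,np.c_[u,v],.03)
    k=(abs(P[:,0]-.53)<.1)&(abs(P[:,1]+.13)<.1);
    # only top face: bright
    V=hsv[v,u,2];k&=V>0.75*np.percentile(V[k],80)
    r=cv2.minAreaRect(P[k,:2].astype(np.float32));print(nm,"yellow",k.sum(),r,cv2.boxPoints(r).round(3).tolist())
    # aluminium: low sat, bright-ish
    Q,uv=cloud(c)
    reg=(Q[:,0]>.42)&(Q[:,0]<.66)&(Q[:,1]>.03)&(Q[:,1]<.24)
    for lo,hi,t in((.033,.06,"stop"),(.015,.033,"fence")):
        kk=reg&(Q[:,2]>lo)&(Q[:,2]<hi);q=Q[kk,:2].astype(np.float32)
        r=cv2.minAreaRect(q);print(t,kk.sum(),r,np.median(Q[kk,2]))
        if t=="fence":
            for yb in np.arange(.02,.21,.015):
                qq=q[(q[:,1]>yb)&(q[:,1]<yb+.015)]
                if len(qq):print(round(yb,3),[(len(z),z.mean(0).round(4).tolist(),z[:,0].min().round(4),z[:,0].max().round(4)) for z in(qq[qq[:,0]<.535],qq[qq[:,0]>.535]) if len(z)])
    # black case top
    kk=(abs(Q[:,0]-.53)<.12)&(abs(Q[:,1]+.08)<.1)&(Q[:,2]>.17)&(Q[:,2]<.2)
    r=cv2.minAreaRect(Q[kk,:2].astype(np.float32));print("case",kk.sum(),r)
```

```text
top0 yellow 376 ((0.5341234803199768, -0.13231761753559113), (0.046233709901571274, 0.09692531079053879), 75.49901580810547) [[0.48100000619888306, -0.14300000667572021], [0.574999988079071, -0.16699999570846558], [0.5870000123977661, -0.12200000137090683], [0.49300000071525574, -0.09799999743700027]]
stop 217 ((0.5709844827651978, 0.15682393312454224), (0.06979677826166153, 0.14801979064941406), 57.40704345703125) 0.04003828806888521
fence 279 ((0.5572658777236938, 0.10481809824705124), (0.11820165067911148, 0.175123929977417), 81.24048614501953) 0.024173569698253905
0.02 [(2, [0.6299999952316284, 0.03420000150799751], np.float32(0.6282), np.float32(0.6318))]
0.035 [(15, [0.6281999945640564, 0.0430000014603138], np.float32(0.6213), np.float32(0.6356))]
0.05 [(5, [0.46560001373291016, 0.06210000067949295], np.float32(0.4625), np.float32(0.4694)), (20, [0.6187999844551086, 0.05770000070333481], np.float32(0.61), np.float32(0.6285))]
0.065 [(22, [0.47609999775886536, 0.07289999723434448], np.float32(0.4661), np.float32(0.486)), (15, [0.6129999756813049, 0.07339999824762344], np.float32
[... 2905 characters left out ...]
0.489), np.float32(0.5057)), (23, [0.6204000115394592, 0.11729999631643295], np.float32(0.6114), np.float32(0.6251))]
0.125 [(23, [0.5016000270843506, 0.13169999420642853], np.float32(0.4922), np.float32(0.5079)), (28, [0.6258999705314636, 0.13359999656677246], np.float32(0.6127), np.float32(0.6383))]
0.14 [(28, [0.5055999755859375, 0.14740000665187836], np.float32(0.4954), np.float32(0.5336)), (68, [0.5874999761581421, 0.14740000665187836], np.float32(0.5363), np.float32(0.6398))]
0.155 [(28, [0.5145000219345093, 0.15800000727176666], np.float32(0.4942), np.float32(0.5339))]
case 990 ((0.4995116591453552, -0.09302490949630737), (0.21228542923927307, 0.09736128151416779), 16.004535675048828)
```

Run:
```python
from h import *
c=load("top0");Q,uv=cloud(c)
s=load("scene0");Qs,_=cloud(s)
for n,(cx,cy) in dict(pink2=(.376,-.13),blue=(.346,.088),pink1=(.49,-.31)).items():
  for t,q in(("top",Q),("scene",Qs)):
    reg=(abs(q[:,0]-cx)<.085)&(abs(q[:,1]-cy)<.09)&((q[:,0]<.452)|(n=="pink1"))
    for lo,hi in((.18,.193),(.06,.193),(.024,.034)):
        k=reg&(q[:,2]>lo)&(q[:,2]<hi)
        if k.sum()<10: continue
        r=cv2.minAreaRect(q[k,:2].astype(np.float32))
        print(n,t,lo,k.sum(),"maxx",np.percentile(q[k,0],99).round(3),np.round(r[1],3),cv2.boxPoints(r).round(3).tolist())
# all things above 50mm near corridor
for t,q in(("top",Q),("scene",Qs)):
    k=(q[:,2]>.045)&(q[:,0]>.6)&(q[:,0]<.8)&(q[:,1]>-.35)&(q[:,1]<.1)
    print(t,"min x of tall things at x>.6:",np.sort(q[k,0])[:3])
```

```text
pink2 top 0.18 578 maxx 0.441 [0.06 0.1 ] [[0.34599998593330383, -0.09000000357627869], [0.39500001072883606, -0.1770000010728836], [0.44699999690055847, -0.14800000190734863], [0.39800000190734863, -0.061000000685453415]]
pink2 top 0.06 607 maxx 0.441 [0.061 0.102] [[0.3449999988079071, -0.08900000154972076], [0.39500001072883606, -0.17800000309944153], [0.4490000009536743, -0.14800000190734863], [0.39899998903274536, -0.05900000035762787]]
pink2 top 0.024 361 maxx 0.384 [0.112 0.1  ] [[0.3019999861717224, -0.11500000208616257], [0.35199999809265137, -0.20200000703334808], [0.4490000009536743, -0.1469999998807907], [0.4000000059604645, -0.05999999865889549]]
pink2 scene 0.18 501 maxx 0.441 [0.063 0.102] [[0.34299999475479126, -0.09300000220537186], [0.39399999380111694, -0.1809999942779541], [0.4480000138282776, -0.15000000596046448], [0.39800000190734863, -0.06199999898672104]]
pink2 scene 0.06 1438 maxx 0.444 [0.065 0.104] [[0.3409999907016754, -0.09200000017881393], [0.3930000066757202, -0.18199999630451202], [0.4490000009536743, -0.15000000596046448], [0.39800000190734863, -0.05
[... 2271 characters left out ...]
0.4429999887943268, -0.37400001287460327], [0.5460000038146973, -0.36899998784065247], [0.5429999828338623, -0.30799999833106995]]
pink1 scene 0.06 1320 maxx 0.545 [0.104 0.062] [[0.4399999976158142, -0.31299999356269836], [0.4429999887943268, -0.375], [0.5460000038146973, -0.3700000047683716], [0.5440000295639038, -0.30799999833106995]]
pink1 scene 0.024 454 maxx 0.543 [0.102 0.112] [[0.4390000104904175, -0.2639999985694885], [0.4440000057220459, -0.37599998712539673], [0.5460000038146973, -0.3709999918937683], [0.5400000214576721, -0.2590000033378601]]
top min x of tall things at x>.6: [0.60007083 0.60017357 0.69821657]
scene min x of tall things at x>.6: [0.6000081  0.60004171 0.60005748]
```

```bash
cat >> h.py <<'E'
TAU=0.1
def orient(phi,tau=TAU):
    f=np.array([np.sin(phi),np.cos(phi),0]);Z=np.array([0,0,1.])
    x=-Z*np.cos(tau)+f*np.sin(tau);z=f*np.cos(tau)+Z*np.sin(tau);y=np.cross(z,x)
    return R.from_matrix(np.c_[x,y,z]).as_rotvec()
def fl(phi): return np.array([np.sin(phi),np.cos(phi)]),np.array([np.cos(phi),-np.sin(phi)])
def tcp_for(o,phi,shift,gap,z):
    f,l=fl(phi); p=np.array(o)-f*(.055+.009+gap)+l*shift
    return np.r_[p,z]
BAYPHI=.158; BAY=np.array([.5648,.149])
def baycoords(o,phi):
    f,l=fl(BAYPHI);d=np.array(o)-BAY
    return d@f,d@l,phi-BAYPHI   # along, lateral(+x side), heading
E
python3 - <<'E'
from h import *
from cell import manip,inverse_kinematics as ik
st=manip.state();print(R.from_rotvec(st["tcp_rot"]).as_matrix().round(2))
phi=.24;f,l=fl(phi);o=np.array([.5337,-.132])+.03*f
print("box",o,baycoords(o,phi))
for z in(.40,.30,.2,.1,.012):
    print(z,ik(tcp_for(o,phi,.027,.015,z),orient(phi)))
for a in(-.13,-.06,0,.03): print(ik(np.array([.54,a,.012]),orient(.1)))
E
```

```text
[[-0.    0.25 -0.97]
 [ 0.   -0.97 -0.25]
 [-1.   -0.   -0.  ]]
box [ 0.54083108 -0.10285986] (np.float64(-0.25249403289689926), np.float64(0.015958132551815607), 0.08199999999999999)
0.4 None
0.3 None
0.2 None
0.1 None
0.012 None
None
None
None
None
```

```bash
cat >> h.py <<'E'
# camera on the box's side (joint 6 range), tool leaning back
TAU=0.35
def orient(phi,tau=TAU):
    f=np.array([np.sin(phi),np.cos(phi),0]);Z=np.array([0,0,1.])
    x=-Z*np.cos(tau)+f*np.sin(tau);z=-(f*np.cos(tau)+Z*np.sin(tau));y=np.cross(z,x)
    return R.from_matrix(np.c_[x,y,z]).as_rotvec()
E
python3 - <<'E'
from h import *
from cell import manip,inverse_kinematics as ik
phi=.24;f,l=fl(phi);o=np.array([.5337,-.132])+.03*f
for z in(.40,.34,.30,.2,.1,.015):
    p=tcp_for(o,phi,.027,.012,z);print(z,p.round(3),np.round(ik(p,orient(phi)),2))
for a in(-.13,-.06,0,.03): print(np.round(ik(np.array([.54,a,.015]),orient(.1)),2))
E
```

```text
0.4 [ 0.549 -0.183  0.4  ] [-0.56  0.07  1.58  0.33  1.61 -0.32]
0.34 [ 0.549 -0.183  0.34 ] [-0.56  0.08  1.67  0.33  1.51 -0.36]
0.3 [ 0.549 -0.183  0.3  ] [-0.56  0.1   1.72  0.33  1.44 -0.38]
0.2 [ 0.549 -0.183  0.2  ] [-0.56  0.17  1.83  0.35  1.27 -0.44]
0.1 [ 0.549 -0.183  0.1  ] [-0.56  0.27  1.91  0.37  1.1  -0.51]
0.015 [ 0.549 -0.183  0.015] [-0.56  0.38  1.95  0.41  0.96 -0.58]
[-0.48  0.36  1.99  0.4   0.97 -0.63]
[-0.37  0.32  2.05  0.43  0.92 -0.55]
[-0.26  0.29  2.08  0.45  0.88 -0.47]
[-0.21  0.28  2.09  0.47  0.86 -0.43]
```

Run:
```python
from h import *
from cell import manip,cams,inverse_kinematics as ik
phi=.24;f,l=fl(phi);o=np.array([.5337,-.132])+.03*f
manip.set_gripper(0.0)
p=np.array(manip.state()["tool_pos"]);p[2]=.42
try: manip.move_linear(p,rate=.25)
except manip.IKError as e: print("lift",e)
manip.move_pose(tcp_for(o,phi,.027,.012,.40),orient(phi))
manip.move_linear(tcp_for(o,phi,.027,.012,.24),rate=.2)
print(manip.state()["clock"],manip.state()["contact_force"])
for n in("scene","top"): cv2.imwrite(f"pics/{n}1.png",cams.capture(n)["image"])
c=wristcap(manip,cams);cv2.imwrite("pics/wrist1.png",c["image"])
a=cv2.imread("pics/scene1.png")[60:300,60:400];b=cv2.imread("pics/top1.png")[120:384,150:400]
cv2.imwrite("pics/s1.png",cv2.resize(a,None,fx=2.3,fy=2.3));cv2.imwrite("pics/t1.png",cv2.resize(b,None,fx=2.2,fy=2.2))
```

```text
5.425 [-0.36217935 -0.75366048  1.14019942]
```

View pics/s1.png

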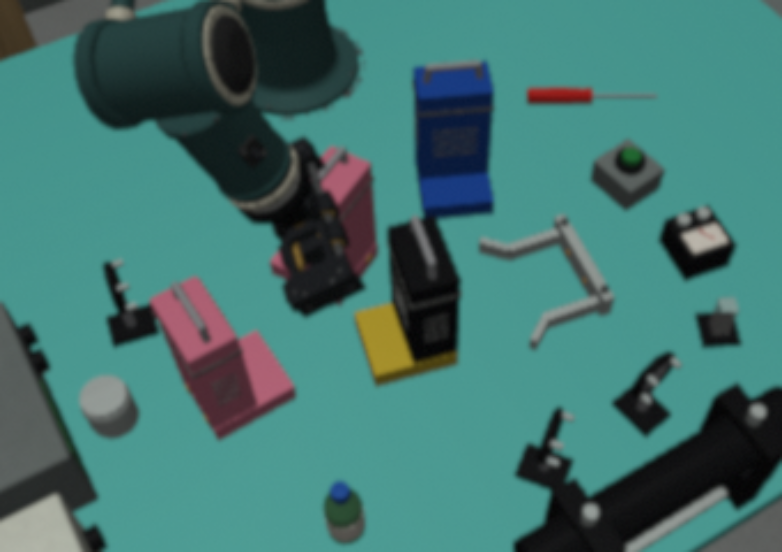

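View pics/t1.png

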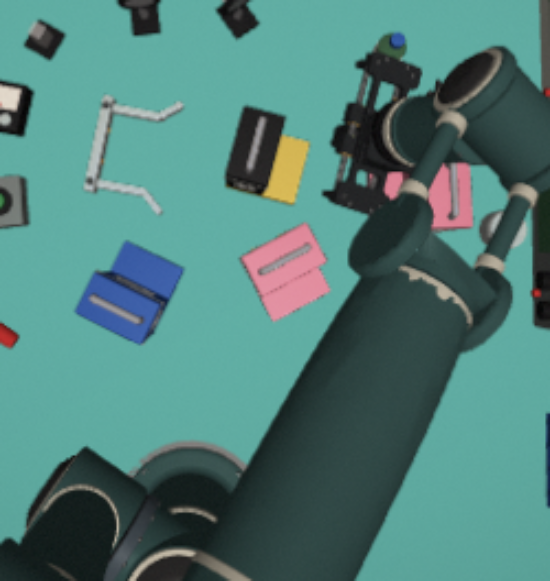

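View pics/wrist1.png

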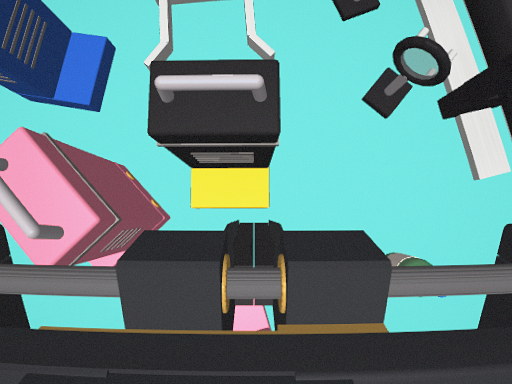

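The wrist view shows the yellow step at (230,187) just ahead of the shut fingers, with the near pink box's corner to the left at (165,220). Before descending, I'll check the wrist's profile against the rear pink box.

Run:
```python
from h import *
from cell import manip,cams
st=manip.state();Rt=R.from_rotvec(st["tcp_rot"]).as_matrix();t=st["tool_pos"];print(t)
for n in("scene","top"):
    c=cams.capture(n);q,uv=cloud(c);np.savez(f"pics/{n}1.npz",**c)
    L=(q-t)@Rt
    k=(q[:,2]>.225)&(np.linalg.norm(q-t,axis=1)<.5)
    L=L[k];
    for a in np.arange(-.44,.0,.04):
        b=L[(L[:,0]>a)&(L[:,0]<a+.04)]
        if len(b)>3:print(n,a.round(2),len(b),"y",b[:,1].min().round(3),b[:,1].max().round(3),"z",b[:,2].min().round(3),b[:,2].max().round(3))
```

```text
[ 0.54996635 -0.18370616  0.24194171]
scene -0.44 299 y -0.164 -0.098 z -0.112 -0.005
scene -0.4 3943 y -0.17 0.059 z -0.131 0.065
scene -0.36 1764 y -0.173 0.065 z -0.132 0.067
scene -0.32 483 y 0.002 0.059 z -0.065 0.064
scene -0.28 559 y -0.004 0.046 z -0.037 0.032
scene -0.24 516 y -0.016 0.041 z -0.038 0.037
scene -0.2 450 y -0.015 0.041 z -0.039 0.036
scene -0.16 144 y -0.039 0.04 z -0.038 0.029
scene -0.12 1216 y -0.092 0.096 z -0.036 0.034
scene -0.08 222 y -0.083 0.089 z -0.035 0.034
top -0.44 2971 y -0.247 -0.099 z -0.167 -0.007
top -0.4 3403 y -0.26 0.057 z -0.167 0.061
top -0.36 933 y -0.157 0.063 z -0.134 0.055
top -0.32 127 y -0.047 0.021 z -0.067 0.027
top -0.28 188 y -0.034 0.043 z -0.039 0.005
top -0.24 284 y -0.035 0.035 z -0.039 -0.002
top -0.2 251 y -0.036 0.038 z -0.041 0.006
top -0.16 196 y -0.038 0.033 z -0.039 0.026
top -0.12 1059 y -0.091 0.095 z -0.037 0.035
top -0.08 129 y -0.083 0.087 z -0.037 0.022
top -0.04 37 y -0.011 0.017 z -0.015 -0.009
```

```bash
cat >> h.py <<'E'
A=.01
def plan(o,phi,L,ds=.012,total=None):
    """box poses (o,phi) along Hermite lateral path from the present to the bay's centre line"""
    fb,lb=fl(BAYPHI);f,l=fl(phi);c=np.array(o)+A*f
    s0=(c-BAY)@fb;y0=(c-BAY)@lb;m=np.tan(phi-BAYPHI);out=[]
    total=L if total is None else total
    for d in np.arange(ds,total+1e-9,ds):
        u=min(d/L,1)
        y=y0*(2*u**3-3*u**2+1)+m*L*(u**3-2*u**2+u);dy=(y0*(6*u**2-6*u)+m*L*(3*u**2-4*u+1))/L
        ph=BAYPHI+np.arctan(dy);cc=BAY+fb*(s0+d)+lb*y;out.append((cc-A*fl(ph)[0],ph))
    return out
def measure(cams,guess,names=("scene","top")):
    res=[]
    for n in names:
        c=cams.capture(n);hsv=cv2.cvtColor(c["image"],cv2.COLOR_BGR2HSV)
        m=cv2.inRange(hsv,np.array((15,110,50)),np.array((34,255,255)))
        v,u=np.nonzero(m);P=ray(c,np.c_[u,v],.03);k=np.hypot(*(P[:,:2]-guess).T)<.1
        if k.sum()<50: print(n,"few",k.sum());continue
        V=hsv[v,u,2];k&=V>0.75*np.percentile(V[k],80)
        r=cv2.minAreaRect(P[k,:2].astype(np.float32));b=cv2.boxPoints(r);e=[b[1]-b[0],b[2]-b[1]]
        e=max(e,key=np.linalg.norm);e=e*np.sign(e[0]);ph=np.arctan2(-e[1],e[0])
        cen=np.array(r[0]);o=cen+.03*fl(ph)[0]
        print(n,k.sum(),"rect",np.round(r[1],3),"o",o.round(4),"phi",round(ph,3),"bay",np.round(baycoords(o,ph),4));res.append(np.r_[o,ph])
        cv2.imwrite(f"pics/last_{n}.png",c["image"])
    return res
E
python3 - <<'E'
from h import *
from cell import manip,cams
phi=.24;f,l=fl(phi);o=np.array([.5337,-.132])+.03*f
pl=plan(o,phi,.115,.01)
for a,b in pl: print(np.round(a,4),round(b,3))
manip.move_linear(tcp_for(o,phi,.027,.012,.015),rate=.12)
print(manip.state()["contact_force"])
manip.move_linear(tcp_for(o,phi,.027,.001,.015),rate=.03)
for a,b in pl[:4]:
    manip.move_linear(tcp_for(a,b,.027,0,.015),rate=.04,rot=orient(b))
    s=manip.state();print(round(s["clock"],2),s["tool_pos"].round(4),s["contact_force"].round(1))
measure(cams,pl[3][0]-.03*fl(pl[3][1])[0])
c=wristcap(manip,cams);cv2.imwrite("pics/wrist2.png",c["image"])
E
```

```text
[ 0.5437 -0.0932] 0.144
[ 0.5455 -0.0833] 0.065
[ 0.5464 -0.0733] 0.004
[ 0.5467 -0.0631] -0.04
[ 0.5464 -0.0529] -0.067
[ 0.5457 -0.0426] -0.078
[ 0.5449 -0.0324] -0.073
[ 0.544  -0.0222] -0.051
[ 0.5433 -0.012 ] -0.013
[ 0.5429 -0.0019] 0.042
[0.5429 0.0082] 0.115
[-0.60377934  0.03306619  0.64121225]
8.75 [ 0.5629 -0.163   0.0153] [ 1.  -5.6 -1.3]
9.23 [ 0.5706 -0.1518  0.0154] [ 2.5 -8.  -1.1]
9.7 [ 0.5757 -0.1403  0.0154] [ 3.7 -6.9 -1.2]
10.14 [ 0.5788 -0.1288  0.0155] [ 3.7 -7.2 -0.1]
scene 292 rect [0.097 0.039] o [ 0.5462 -0.0602] phi -0.053 bay [-0.2095  0.0145 -0.2113]
top 354 rect [0.096 0.044] o [ 0.5479 -0.0695] phi -0.025 bay [-0.2184  0.0177 -0.1826]
```

View pics/wrist2.png

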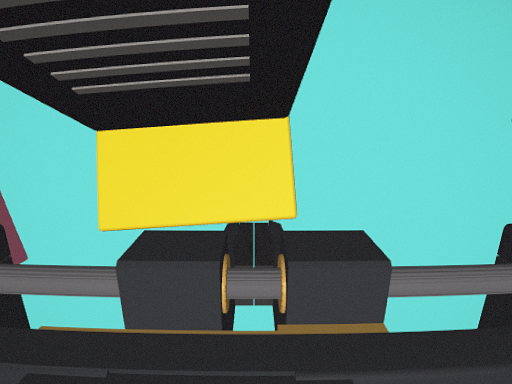

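View pics/last_scene.png

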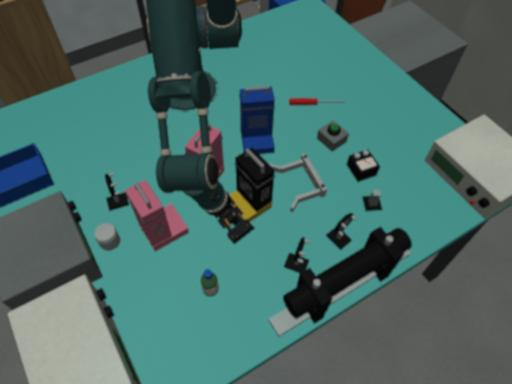

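The wrist view shows the whole bare step: rear corners (100,230) and (296,216), front corners (97,131) and (289,118). The box has turned slightly further than the tool. I'll use this view for measuring from here.

```bash
cat >> h.py <<'E'
def wmeasure(manip,cams,name=None):
    c=wristcap(manip,cams);hsv=cv2.cvtColor(c["image"],cv2.COLOR_BGR2HSV)
    m=cv2.inRange(hsv,np.array((20,150,150)),np.array((34,255,255)))
    n,lab,s,_=cv2.connectedComponentsWithStats(m);i=1+np.argmax(s[1:,4]);v,u=np.nonzero(lab==i)
    P=ray(c,np.c_[u,v],.03);r=cv2.minAreaRect(P[:,:2].astype(np.float32));b=cv2.boxPoints(r);e=[b[1]-b[0],b[2]-b[1]]
    e=max(e,key=np.linalg.norm);e=e*np.sign(e[0]);ph=np.arctan2(-e[1],e[0]);cen=np.array(r[0])
    f,_=fl(ph);d=(P[:,:2]-cen)@f
    o=cen+.03*f
    print("wrist",len(P),"rect",np.round(r[1],3),"o",o.round(4),"phi",round(ph,3),"bay",np.round(baycoords(o,ph),4))
    if name: cv2.imwrite(f"pics/{name}.png",c["image"])
    return o,ph,c
E
python3 - <<'E'
from h import *
from cell import manip,cams
o,ph,c=wmeasure(manip,cams)
print(manip.state()["tool_pos"],manip.state()["clock"])
E
```

```text
wrist 19654 rect [0.098 0.051] o [ 0.5436 -0.0682] phi -0.109 bay [-0.2179  0.0132 -0.2674]
[ 0.57879402 -0.12883221  0.01544109] 10.3417
```

Run:
```python
from h import *
from cell import manip,cams
o=np.array([.5436,-.0682]);ph=-.109
p=manip.state()["tool_pos"];b=.0
t=np.array(p)-np.r_[fl(-.04)[0]*.012,0]
manip.move_linear(t,rate=.08)
manip.set_gripper(.04)
SH=.007
manip.move_linear(tcp_for(o,ph,SH,.010,.015),rate=.06,rot=orient(ph))
print(manip.state()["contact_force"],manip.state()["gripper_width"])
manip.move_linear(tcp_for(o,ph,SH,.001,.015),rate=.03)
pl=plan(o,ph,.10,.01)
for a,b in pl[:5]:
    manip.move_linear(tcp_for(a,b,SH,0,.015),rate=.045,rot=orient(b))
    s=manip.state();print(round(s["clock"],2),np.round(a,4),round(b,3),s["contact_force"].round(1))
wmeasure(manip,cams,"wrist3")
```

```text
[0.47561707 0.64275145 0.52378563] 0.04011303896000187
12.76 [ 0.5423 -0.058 ] -0.068 [-0.7 -7.3 -0.6]
13.14 [ 0.5414 -0.0478] -0.029 [ 0.1 -7.9 -0.4]
13.52 [ 0.5409 -0.0376] 0.006 [-1.1 -8.   0.1]
13.89 [ 0.5408 -0.0275] 0.039 [-0.8 -7.3 -0.9]
14.27 [ 0.5411 -0.0175] 0.068 [-0.7 -7.8 -0.2]
wrist 19859 rect [0.051 0.098] o [ 0.5415 -0.0201] phi 0.067 bay [-0.1707  0.0036 -0.0907]
```

View pics/wrist3.png

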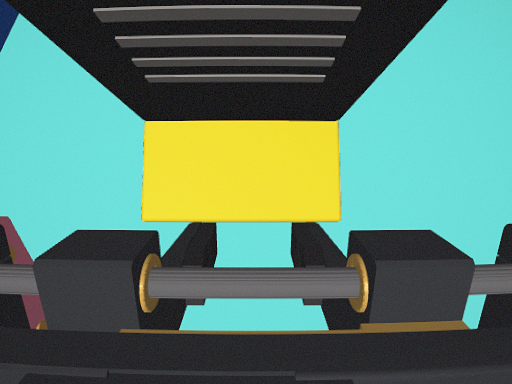

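The box now follows the tool, and its step lies square against both fingers. Next I'll continue down the centre line to the stop, stopping if the force rises.

Run:
```python
from h import *
from cell import manip,cams
o=np.array([.5415,-.0195]);ph=.067;SH=.007
pl=plan(o,ph,.06,.010,total=.10)
for i,(a,b) in enumerate(pl):
    manip.move_linear(tcp_for(a,b,SH,.002,.015),rate=.045,rot=orient(b))
    s=manip.state();print(round(s["clock"],2),np.round(a,4),round(b,3),np.round(baycoords(a,b),4),s["contact_force"].round(1))
    if np.linalg.norm(s["contact_force"])>18: print("STOP");break
wmeasure(manip,cams,"wrist4");measure(cams,s["tool_pos"][:2]+.02*fl(BAYPHI)[0])
```

```text
14.6 [ 0.5421 -0.0095] 0.084 [-0.1601  0.0025 -0.0739] [-1.2 -7.1 -0.6]
14.97 [5.428e-01 5.000e-04] 0.1 [-0.1501  0.0017 -0.0576] [-0.6 -7.4 -0.4]
15.35 [0.5438 0.0105] 0.116 [-0.1401  0.001  -0.042 ] [-1.3 -8.2 -0.3]
15.72 [0.5449 0.0204] 0.131 [-0.1301  0.0005 -0.0272] [-0.4 -7.3 -0.1]
16.1 [0.5461 0.0304] 0.145 [-0.1201  0.0002 -0.0132] [ -0.6 -10.2   0.8]
16.48 [0.5475 0.0403] 0.158 [-0.1101 -0.      0.    ] [ -2.1 -10.5   1.6]
16.85 [0.549  0.0501] 0.158 [-0.1001  0.      0.    ] [-2.5 -9.6  1.9]
17.23 [0.5506 0.06  ] 0.158 [-0.0901  0.      0.    ] [ -2.9 -10.7   2.3]
17.6 [0.5522 0.0699] 0.158 [-0.0801  0.      0.    ] [ -3.7 -10.1   1.9]
17.98 [0.5538 0.0798] 0.158 [-0.0701  0.      0.    ] [ -3.6 -10.2   2.6]
wrist 19825 rect [0.051 0.098] o [0.5527 0.0745] phi 0.148 bay [-0.0755 -0.0002 -0.0101]
scene 280 rect [0.038 0.099] o [0.5545 0.0817] phi 0.144 bay [-0.0681  0.0004 -0.0137]
top 403 rect [0.049 0.097] o [0.5561 0.0759] phi 0.161 bay [-0.0736  0.003   0.0034]
```

View pics/wrist4.png

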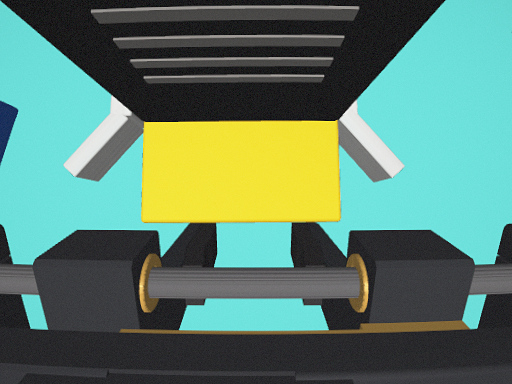

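View pics/last_scene.png

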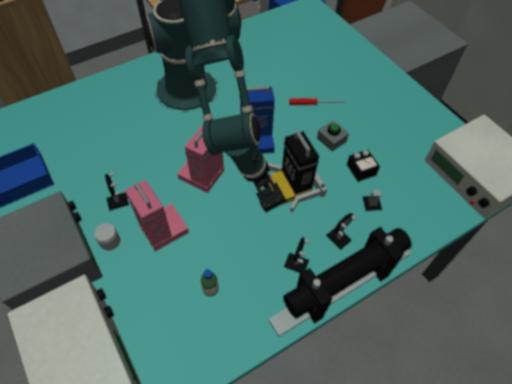

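The box is between the fences and centred. In the wrist view the lead-ins stand evenly on both sides, at (100,150) and (370,150). Last stretch: small steps until the stop is felt.

Run:
```python
from h import *
from cell import manip,cams
f,l=fl(BAYPHI);p=np.array(manip.state()["tool_pos"]);o0=orient(BAYPHI)
p[2]=.015
for i in range(16):
    d=.010 if i==0 else .002
    p=p+np.r_[f*d,0];manip.move_linear(p,rate=.03,rot=o0)
    s=manip.state();F=s["contact_force"];print(round(s["clock"],2),p.round(4),s["tool_pos"].round(4),F.round(1))
    if -F[:2]@f>26: print("home");break
manip.dwell(.3);print(manip.state()["contact_force"].round(1))
wmeasure(manip,cams,"wrist5")
```

```text
18.52 [0.5519 0.0208 0.015 ] [0.5515 0.0176 0.0149] [ -5.3 -14.2   4.4]
18.77 [0.5522 0.0228 0.015 ] [0.5517 0.0192 0.0149] [ -6.2 -16.5   5.5]
19.02 [0.5525 0.0248 0.015 ] [0.552  0.021  0.0149] [ -6.2 -16.9   5.9]
19.27 [0.5528 0.0267 0.015 ] [0.5523 0.023  0.0149] [ -6.6 -17.1   6.2]
19.52 [0.5531 0.0287 0.015 ] [0.5526 0.0249 0.0149] [ -6.6 -16.6   6.4]
19.77 [0.5534 0.0307 0.015 ] [0.5529 0.0269 0.0149] [ -8.3 -16.6   6. ]
20.02 [0.5538 0.0327 0.015 ] [0.5532 0.0289 0.0149] [ -7.  -17.5   5.7]
20.27 [0.5541 0.0346 0.015 ] [0.5535 0.0308 0.0149] [ -6.5 -17.5   6.9]
20.52 [0.5544 0.0366 0.015 ] [0.5536 0.0316 0.0149] [ -9.4 -23.    9.1]
20.77 [0.5547 0.0386 0.015 ] [0.5536 0.0318 0.0149] [-11.9 -31.6  12.4]
home
[-12.6 -30.7  12.2]
wrist 20004 rect [0.051 0.099] o [0.5559 0.0948] phi 0.152 bay [-0.055  -0.0003 -0.0059]
```

View pics/wrist5.png

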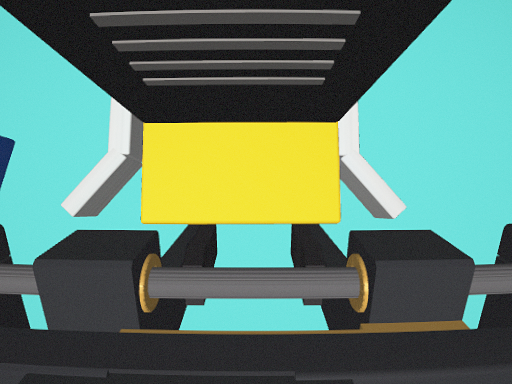

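The stop was felt: the tool stalled at y≈0.0318 while the force rose from 18 to 33 N. The wrist view puts the box at 0.0 mm along, -0.3 mm lateral, about 0.006 rad off square. Now I'll back off, raise the tool and check.

Run:
```python
from h import *
from cell import manip,cams
f,l=fl(BAYPHI);p=np.array(manip.state()["tool_pos"])
p=p-np.r_[f*.03,0];manip.move_linear(p,rate=.08)
o,ph,_=wmeasure(manip,cams,"wrist6")
print(manip.state()["contact_force"].round(1))
p[2]=.30;manip.move_linear(p,rate=.2)
manip.set_gripper(0.0)
p2=p.copy();p2[2]=.38
dn=lambda a:R.from_matrix(np.c_[[0,0,-1],[np.cos(a),np.sin(a),0],np.cross([0,0,-1],[np.cos(a),np.sin(a),0])]).as_rotvec()
M=R.from_rotvec(dn(.57)).as_matrix();print(np.linalg.det(M))
manip.move_pose(np.array([.44,.24,.36]),dn(.5))
print(manip.state()["clock"])
measure(cams,np.array([.551,.066]))
for n in("scene","top"):
    c=cams.capture(n);hsv=cv2.cvtColor(c["image"],cv2.COLOR_BGR2HSV);m=cv2.inRange(hsv,np.array((45,100,40)),np.array((78,255,255)))
    v,u=np.nonzero(m);P=ray(c,np.c_[u,v],.067);k=np.hypot(P[:,0]-.47,P[:,1]-.305)<.04;print(n,k.sum(),P[k].mean(0) if k.sum() else None)
    cv2.imwrite(f"pics/{n}7.png",c["image"])
c=wristcap(manip,cams);cv2.imwrite("pics/wrist7.png",c["image"]);hsv=cv2.cvtColor(c["image"],cv2.COLOR_BGR2HSV);m=cv2.inRange(hsv,np.array((45,100,40)),np.array((75,255,255)))
v,u=np.nonzero(m);P=ray(c,np.c_[u,v],.067);k=np.hypot(P[:,0]-.47,P[:,1]-.305)<.04;print("wrist",k.sum(),P[k].mean(0) if k.sum() else None, np.ptp(P[k],0) if k.sum() else None)
```

```text
wrist 18734 rect [0.051 0.098] o [0.5557 0.0948] phi 0.15 bay [-0.0549 -0.0004 -0.0082]
[ 0.2 -0.5 -0.3]
1.0
25.125
scene 446 rect [0.051 0.099] o [0.5569 0.0955] phi 0.152 bay [-0.0541  0.0007 -0.006 ]
top 413 rect [0.049 0.097] o [0.5593 0.0963] phi 0.159 bay [-0.0529  0.0028  0.0013]
scene 54 [0.47061085 0.30278059 0.067     ]
top 36 [0.4729804  0.30037512 0.067     ]
wrist 293 [0.46602235 0.30408489 0.067     ] [2.77499687e-02 2.70423560e-02 1.11022302e-16]
```

View pics/wrist7.png

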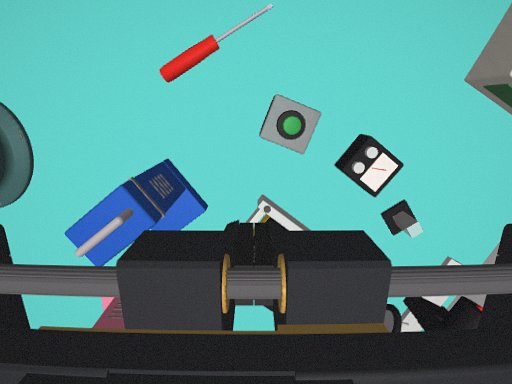

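View pics/scene7.png

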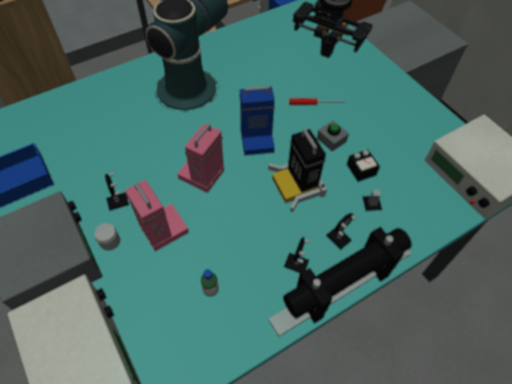

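The wrist view shows the green button at (291,125) in its black collar on the grey box. That puts it at (0.466, 0.304), 27.7 mm across, and the dial is on the other box. The scene view shows the battery box standing upright in the bay at (305,165). Now the press.

Run:
```python
from h import *
from cell import manip,cams
rot=manip.state()["tcp_rot"]
b=np.array([.467,.3037])
manip.move_linear(np.r_[b,.12],rate=.25,rot=rot)
manip.move_linear(np.r_[b,.073],rate=.08)
F0=manip.state()["contact_force"];print(F0.round(2))
z=.073
while z>.058:
    z-=.001;manip.move_linear(np.r_[b,z],rate=.02)
    s=manip.state();dF=s["contact_force"][2]-F0[2];print(round(s["clock"],2),round(z,4),s["tool_pos"][2].round(4),dF.round(2))
    if dF>12: break
manip.dwell(.4);print(manip.state()["contact_force"].round(2),manip.state()["tool_pos"])
manip.move_linear(np.r_[b,.12],rate=.1)
manip.move_linear(np.r_[.44,.24,.36],rate=.2)
wm=wristcap(manip,cams);cv2.imwrite("pics/wrist8.png",wm["image"])
measure(cams,np.array([.551,.066]));print(manip.state()["clock"],manip.state()["contact_force"].round(2))
# button height by depth
hsv=cv2.cvtColor(wm["image"],cv2.COLOR_BGR2HSV);m=cv2.inRange(hsv,np.array((45,100,40)),np.array((75,255,255)));q,_=cloud(wm,m);k=np.hypot(q[:,0]-.466,q[:,1]-.304)<.02;print("button z",np.median(q[k,2]))
```

```text
[-0.09 -0.01  0.09]
27.51 0.072 0.0725 -1.01
27.76 0.071 0.0711 0.73
28.01 0.07 0.0699 0.38
28.26 0.069 0.0689 -0.28
28.51 0.068 0.0679 0.26
28.76 0.067 0.0672 0.98
29.01 0.066 0.0662 1.8
29.26 0.065 0.0651 2.34
29.51 0.064 0.0641 3.11
29.76 0.063 0.0631 3.5
30.01 0.062 0.0621 4.34
30.26 0.061 0.0614 7.26
30.51 0.06 0.0613 12.36
[-2.57 -2.23 12.26] [0.46721552 0.30381538 0.06129606]
scene 444 rect [0.05  0.099] o [0.557  0.0957] phi 0.152 bay [-0.0538  0.0007 -0.006 ]
top 410 rect [0.049 0.097] o [0.5593 0.0962] phi 0.159 bay [-0.053   0.0028  0.0014]
33.2083 [ 0.14 -0.29 -0.32]
button z 0.06664207500064867
```

View pics/wrist8.png

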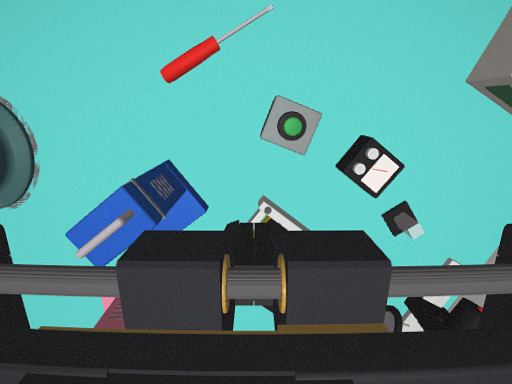

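View pics/last_top.png

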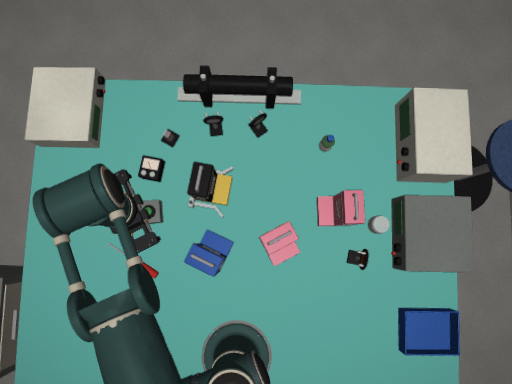

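The spring force climbed from about 1 N to 4.3 N over the travel, then the button bottomed at z 0.0613. It's back up at 0.0666. The bystanders' pixels are unchanged in the top view: mounts at (214,124), (258,124) and (357,258), bottle at (327,142), tin at (379,225), cuvette at (170,137). The box stays home. Handing in.

Run:
```python
from cell import manip,order
print(order.close_job(),manip.state()["clock"])
```

```text
the job is handed in; nothing more can be done
the job is handed in; nothing more can be done
```

I pushed the battery box home in the bay, pressed and released the green start button, and handed the job in; the last arm reading before that was 33 s. The hand-in gives no verdict, so the results below are my own checks.

- **Push:** I pushed only on the yellow step's rear face, with the fingertips about 15 mm above the table. The first push, with shut fingers, turned the box about 0.07 rad further than planned. I measured again and steered it straight with both fingers. At the stop the tool stalled while the force rose from about 18 to 33 N.
- **Box position:** After I backed off, the wrist camera put the box at the stop, within 1 mm of centre and 0.008 rad off square. The other two cameras differed slightly: scene by about 1 mm, top by 2 to 3 mm (2.8 mm sideways). The camera calibration is only good to about 2 mm. The box looked upright in the scene view.
- **Button:** It bottomed at a fingertip height of 61.3 mm (12 N) and was held for 0.4 s. Afterwards its top was back at 66.6 mm.
- **Everything else:** The other objects showed no visible shift in the top view, judged by eye rather than measured. The arm partly hid the screwdriver there, but it looked unmoved across the press in the wrist view. The arm ended well clear, with no contact force.

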